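# Put the loose drill bits away in the index drawer

## Task

Two twist drills, one of each size, were left lying on top of the low drill box behind its open drawer. Lay each one down in the groove of its own size that is still empty in the drawer (one drill to a groove; the longer drills live in the three longer grooves, the shorter ones in the two shorter grooves), then slide the drawer fully shut. Leave the drills that are already in the drawer in their grooves, and do not disturb the other things on the bench.

Things in the scene. Friction and masses are not known exactly. Their poses are not given: they have to be found in the camera images.
- groove1 (a point): 1st groove from the left (seen from the robot), groove for a 10 mm drill: 140 mm long, 14 mm wide at the floor, 22 mm at its sloped mouth, 11 mm deep. The point is on the groove's floor, half way along; x along it to the back, y left, z up. 
- groove2 (a point): 2nd groove from the left, groove for a 10 mm drill: 140 mm long, 14 mm wide at the floor, 22 mm at its sloped mouth, 11 mm deep. The point is on the groove's floor, half way along; x along it to the back, y left, z up. 
- groove3 (a point): 3rd groove from the left (the middle), groove for a 10 mm drill: 140 mm long, 14 mm wide at the floor, 22 mm at its sloped mouth, 11 mm deep. The point is on the groove's floor, half way along; x along it to the back, y left, z up. Grooves lie 38 mm apart, cut in two cross rails; between the rails is an open channel at floor level, 50 mm wide, for fingers to straddle a drill's middle
- groove4 (a point): 4th groove from the left, groove for an 8 mm drill: 124 mm long (end stops make it too short for a 10 mm drill), 12 mm wide at the floor, 20 mm at its sloped mouth, 11 mm deep. The point is on the groove's floor, half way along; x along it to the back, y left, z up. 
- groove5 (a point): 5th groove from the left (the rightmost), groove for an 8 mm drill: 124 mm long (end stops make it too short for a 10 mm drill), 12 mm wide at the floor, 20 mm at its sloped mouth, 11 mm deep. The point is on the groove's floor, half way along; x along it to the back, y left, z up. 
- bit10_a_mid (a point): a 10 mm twist drill, grey steel, 128 mm long, 10 mm thick, lying. The point is its middle (5 mm above what it lies on, half way along); its y axis runs along the drill. It lies in one of the long grooves at the start
- bit10_b_mid (a point): a 10 mm twist drill, grey steel, 128 mm long, 10 mm thick, lying. The point is its middle (5 mm above what it lies on, half way along); its y axis runs along the drill. It lies in one of the long grooves at the start
- bit10_c_mid (a point): a 10 mm twist drill, grey steel, 128 mm long, 10 mm thick, lying. The point is its middle (5 mm above what it lies on, half way along); its y axis runs along the drill. It lies loose on the flat top of the box, 64 mm above the bench, at the start
- bit8_a_mid (a point): a thinner 8 mm twist drill, grey steel, 112 mm long, 8 mm thick, lying. The point is its middle (4 mm above what it lies on, half way along); its y axis runs along the drill. It lies in one of the short grooves at the start
- bit8_b_mid (a point): a thinner 8 mm twist drill, grey steel, 112 mm long, 8 mm thick, lying. The point is its middle (4 mm above what it lies on, half way along); its y axis runs along the drill. It lies loose on the flat top of the box, 64 mm above the bench, at the start
- index_box: low plywood box that the drawer runs in, 165 x 256 x 64 mm (x, y, z), fixed, its drawer opening to the robot; origin under its middle, x to its back. Drawer, in heights above the bench: floor 16 mm, rail tops 27, side and back walls 44, front 60. Inside length 140 mm, centred on the grooves; side walls 32 mm beyond the middles of the outer grooves. The pulled-out part is open above
- drawer_handle (a point): middle of the drawer's handle, a level steel bar 9 mm thick and 96 mm long across the drawer front, 21 mm in front of its face and 33 mm above the bench; x points to the back (the way the drawer shuts), y along the bar to the left
- drawer (a joint): how far the drawer is pulled out, m: 0 fully shut (its front against the box), 0.165 fully open; it slides along its own x, is shut by a push of a few newtons on handle or front and stays where it is left
- screwdriver: bystander: a screwdriver lying at the left, 31 x 207 x 31 mm; origin under its middle, y along it
- cutters: bystander: side cutters lying at the right, 58 x 141 x 13 mm; origin under their middle
- offcut: bystander: a strip of wood lying at the right, 30 x 100 x 12 mm; origin under its middle

How it is judged:
On the way, in this order (a step that is already met when the one before it is completed fails the run):
1. every groove holds a drill of its own size while the drawer is still open (((horizontal distance between bit10_a_mid and groove1 below 0.01 m and z of bit10_a_mid in the frame of groove1 between 0 and 0.008 m and angle between the y axis of bit10_a_mid and the x axis of groove1, either way round below 0.06 rad) or (horizontal distance between bit10_b_mid and groove1 below 0.01 m and z of bit10_b_mid in the frame of groove1 between 0 and 0.008 m and angle between the y axis of bit10_b_mid and the x axis of groove1, either way round below 0.06 rad) or (horizontal distance between bit10_c_mid and groove1 below 0.01 m and z of bit10_c_mid in the frame of groove1 between 0 and 0.008 m and angle between the y axis of bit10_c_mid and the x axis of groove1, either way round below 0.06 rad)) and ((horizontal distance between bit10_a_mid and groove2 below 0.01 m and z of bit10_a_mid in the frame of groove2 between 0 and 0.008 m and angle between the y axis of bit10_a_mid and the x axis of groove2, either way round below 0.06 rad) or (horizontal distance between bit10_b_mid and groove2 below 0.01 m and z of bit10_b_mid in the frame of groove2 between 0 and 0.008 m and angle between the y axis of bit10_b_mid and the x axis of groove2, either way round below 0.06 rad) or (horizontal distance between bit10_c_mid and groove2 below 0.01 m and z of bit10_c_mid in the frame of groove2 between 0 and 0.008 m and angle between the y axis of bit10_c_mid and the x axis of groove2, either way round below 0.06 rad)) and ((horizontal distance between bit10_a_mid and groove3 below 0.01 m and z of bit10_a_mid in the frame of groove3 between 0 and 0.008 m and angle between the y axis of bit10_a_mid and the x axis of groove3, either way round below 0.06 rad) or (horizontal distance between bit10_b_mid and groove3 below 0.01 m and z of bit10_b_mid in the frame of groove3 between 0 and 0.008 m and angle between the y axis of bit10_b_mid and the x axis of groove3, either way round below 0.06 rad) or (horizontal distance between bit10_c_mid and groove3 below 0.01 m and z of bit10_c_mid in the frame of groove3 between 0 and 0.008 m and angle between the y axis of bit10_c_mid and the x axis of groove3, either way round below 0.06 rad)) and ((horizontal distance between bit8_a_mid and groove4 below 0.01 m and z of bit8_a_mid in the frame of groove4 between 0 and 0.008 m and angle between the y axis of bit8_a_mid and the x axis of groove4, either way round below 0.06 rad) or (horizontal distance between bit8_b_mid and groove4 below 0.01 m and z of bit8_b_mid in the frame of groove4 between 0 and 0.008 m and angle between the y axis of bit8_b_mid and the x axis of groove4, either way round below 0.06 rad)) and ((horizontal distance between bit8_a_mid and groove5 below 0.01 m and z of bit8_a_mid in the frame of groove5 between 0 and 0.008 m and angle between the y axis of bit8_a_mid and the x axis of groove5, either way round below 0.06 rad) or (horizontal distance between bit8_b_mid and groove5 below 0.01 m and z of bit8_b_mid in the frame of groove5 between 0 and 0.008 m and angle between the y axis of bit8_b_mid and the x axis of groove5, either way round below 0.06 rad)) and value of joint drawer above 0.08 m), for 0.2 s.
2. the drawer is fully shut (value of joint drawer below 0.005 m), for 0.2 s.
At the end, for the whole second after the job is handed in: Each of the three long grooves holds a 10 mm drill and each of the two short grooves an 8 mm drill, lying flat on the groove's floor (middle within 10 mm of the groove's middle seen from above and less than 8 mm above the floor, in line within 0.06 rad), and the drawer is shut to within 5 mm (((horizontal distance between bit10_a_mid and groove1 below 0.01 m and z of bit10_a_mid in the frame of groove1 between 0 and 0.008 m and angle between the y axis of bit10_a_mid and the x axis of groove1, either way round below 0.06 rad) or (horizontal distance between bit10_b_mid and groove1 below 0.01 m and z of bit10_b_mid in the frame of groove1 between 0 and 0.008 m and angle between the y axis of bit10_b_mid and the x axis of groove1, either way round below 0.06 rad) or (horizontal distance between bit10_c_mid and groove1 below 0.01 m and z of bit10_c_mid in the frame of groove1 between 0 and 0.008 m and angle between the y axis of bit10_c_mid and the x axis of groove1, either way round below 0.06 rad)) and ((horizontal distance between bit10_a_mid and groove2 below 0.01 m and z of bit10_a_mid in the frame of groove2 between 0 and 0.008 m and angle between the y axis of bit10_a_mid and the x axis of groove2, either way round below 0.06 rad) or (horizontal distance between bit10_b_mid and groove2 below 0.01 m and z of bit10_b_mid in the frame of groove2 between 0 and 0.008 m and angle between the y axis of bit10_b_mid and the x axis of groove2, either way round below 0.06 rad) or (horizontal distance between bit10_c_mid and groove2 below 0.01 m and z of bit10_c_mid in the frame of groove2 between 0 and 0.008 m and angle between the y axis of bit10_c_mid and the x axis of groove2, either way round below 0.06 rad)) and ((horizontal distance between bit10_a_mid and groove3 below 0.01 m and z of bit10_a_mid in the frame of groove3 between 0 and 0.008 m and angle between the y axis of bit10_a_mid and the x axis of groove3, either way round below 0.06 rad) or (horizontal distance between bit10_b_mid and groove3 below 0.01 m and z of bit10_b_mid in the frame of groove3 between 0 and 0.008 m and angle between the y axis of bit10_b_mid and the x axis of groove3, either way round below 0.06 rad) or (horizontal distance between bit10_c_mid and groove3 below 0.01 m and z of bit10_c_mid in the frame of groove3 between 0 and 0.008 m and angle between the y axis of bit10_c_mid and the x axis of groove3, either way round below 0.06 rad)) and ((horizontal distance between bit8_a_mid and groove4 below 0.01 m and z of bit8_a_mid in the frame of groove4 between 0 and 0.008 m and angle between the y axis of bit8_a_mid and the x axis of groove4, either way round below 0.06 rad) or (horizontal distance between bit8_b_mid and groove4 below 0.01 m and z of bit8_b_mid in the frame of groove4 between 0 and 0.008 m and angle between the y axis of bit8_b_mid and the x axis of groove4, either way round below 0.06 rad)) and ((horizontal distance between bit8_a_mid and groove5 below 0.01 m and z of bit8_a_mid in the frame of groove5 between 0 and 0.008 m and angle between the y axis of bit8_a_mid and the x axis of groove5, either way round below 0.06 rad) or (horizontal distance between bit8_b_mid and groove5 below 0.01 m and z of bit8_b_mid in the frame of groove5 between 0 and 0.008 m and angle between the y axis of bit8_b_mid and the x axis of groove5, either way round below 0.06 rad)) and value of joint drawer below 0.005 m); the robot touches nothing.
It fails at once if a drill that was already in the drawer is lifted out of its groove (more than 20 mm above the drawer's floor) (z of any of bit10_a_mid, bit10_b_mid, bit8_a_mid in the frame of groove3 above 0.02 m).
It fails at once if another tool or the strip of wood on the bench is moved more than 50 mm (distance of any of screwdriver, cutters, offcut from where it was at the start of the episode above 0.05 m).
It also fails if it takes over 64 s, if anything falls off the work surface, if the arm or the gripper's body presses on something with over 40 N, if the wrist force passes 120 N, or if a joint passes its speed limit or range.

## Robot

A 7-joint arm with a two-finger parallel gripper is mounted at the origin on a cart in front of the work surface, level with it; the furniture and walls round the work are solid. World frame = base frame: x ahead of the robot, y to its left, z up, the work surface at z = 0. Lengths are in m, angles in rad, forces in N, time in s.
With the tool pointing down it reaches from about 0.4 to 0.85 m from the base axis. Payload 10.4 kg.
Tool frame: the origin (TCP) lies midway between the tips of the shut fingers; the grasp point (between the pads) lies 19 mm behind it; y points along the fingers, x is the direction in which the jaws open and shut, and the axes are right-handed (so a half turn about y gives the same grasp; the last joint's range is limited). The gripper opens to 87 mm and grips with 3 to 60 N. Pads are 19 mm wide; open, the fingers measure 117 mm over their backs; the gripper's body (75 mm by 190 mm) begins 51 mm behind the grasp point.
Start: joints at [-0.023, 0.332, -0.065, 1.46, 0.022, 1.35, -0.088], TCP at [0.625, 0, 0.223] pointing down, gripper open.
Joint ranges: [-2.6, 2.6], [-0.5, 2.12], [-1.47, 1.34], [0.16, 2.42], [-1.27, 4.41], [0.06, 2.06], [-2.6, 2.6]. Speed limits (rad/s): [2.22, 2.22, 2.79, 2.79, 3.14, 3.14, 3.14].

## Interface

Orientations are given as a unit quaternion [x, y, z, w].
In Python, from bench import * gives the robot as it stands.
- The arm moves only by the tool jog_arm, never from a script. Its argument "commands" is a list of rows, each an object with "translation": the shift along the world's x, y, z in mm, a list of three; "twist": the turn about the world's z in rad. A call has 1 to 20 rows; each row shifts and turns the commanded pose from where the row before left it; what a row does not reach is not made up. A row lasts 1/10 s, in which the tool goes at most 50 mm and 8.59 degrees, less where a joint would pass 70% of its speed; a pose out of reach is approached as far as the arm can. A call is refused whole if a number of a shift passes 50 or a number of a turn 0.15, either way. A call with a gripper value outside its range is refused whole. "grip" is the closure, from 0 (fully open) to 1 (shut), set as the call begins (left out, the last holds). The fingers move at their own pace and stop on an object; "grip_force" is the grip in N (left out, the last holds). Time passes only in rows, so rows that do not move let the fingers close. It gives the time, the measured TCP pose, the force and the opening at its end, in the units of the state.
- read_state(): the state, without advancing time (a new reading comes with each control period).
- camera(name): name is "scene" or "side" or "wrist"; returns a dict with "img" (420x560x3 uint8, red, green, blue), "fx", "fy", "cx", "cy" (pixels), "cam_to_world" (4x4, takes a point from camera to world coordinates). Camera axes: x right, y down, z forward; pixel columns grow to the right and rows downward; lengths in m; the calibration is good to about 2 mm. A picture is of the moment at which its call begins. There is no depth.
- close_job(): hands the job in, once; it reports no verdict.
The state is a dict: "time": time; "joint_positions": joint angles; "joint_vel": joint speeds; "joint_torque": joint torques, N m; "ee_pos": TCP position; "eef_rot": TCP orientation; "ft_force": force on the tool from outside, world axes, zero at the start; "torque": the same for the moment, N m; "width": finger opening in m.
Only numpy, scipy, OpenCV 4.12 (cv2) and the standard library are available. Lean on these libraries where they do the work, as an engineer would, in place of code of your own. Each camera call takes 0.05 s, during which the arm holds its last target.

## Working session

There is one attempt and no reset: what is moved stays moved. The work goes in short steps, Python scripts to look and compute and a tool call to move; the robot and the scene stay as the last step left them, time stands still between calls to the robot, and variables do not carry over. Pictures are saved under pics/ and viewed, and the job is handed in when it is done.

Besides the shell and the picture viewer there is one more tool, called after "Call:" as name([rows], argument=value, ...), one row to a line, values as JSON. jog_arm: Moves the arm, as the interface text tells. Its arguments: {"type":"object","properties":{"commands":{"type":"array"},"grip":{"type":"number"},"grip_force":{"type":"number"}},"required":["commands"]}

```bash
mkdir -p pics && python3 - <<'E'
from bench import *
import cv2, pickle
s=read_state();print({k:s[k] for k in('time','ee_pos','eef_rot','width','ft_force')})
d={}
for n in("scene","side","wrist"):
    c=camera(n);d[n]=c;cv2.imwrite(f"pics/{n}0.png",c["img"][:,:,::-1]);print(n,c["fx"],c["fy"],c["cx"],c["cy"],c["cam_to_world"].round(4).tolist() if hasattr(c["cam_to_world"],'round') else c["cam_to_world"])
pickle.dump(d,open("d0.pkl","wb"))
E
```

```text
{'time': 0.0, 'ee_pos': array([6.24586978e-01, 8.23464786e-06, 2.21741145e-01]), 'eef_rot': array([ 7.07125565e-01, -5.02044652e-04, -5.37434420e-04, -7.07087615e-01]), 'width': 0.08695055579082014, 'ft_force': array([-0.44735544, -0.01750133,  1.15200267])}
scene 497.40669109554517 497.40669109554517 285.93685973802553 209.01531677598953 [[-0.517, -0.6613, 0.5435, -0.148], [-0.8559, 0.4111, -0.3138, 0.4974], [-0.0159, -0.6274, -0.7785, 1.118], [0.0, 0.0, 0.0, 1.0]]
side 438.8048822491458 438.8048822491458 276.24615920435576 212.8844252940311 [[0.8038, -0.2711, 0.5296, 0.0458], [-0.5949, -0.382, 0.7073, -0.6368], [0.0105, -0.8835, -0.4683, 0.5827], [0.0, 0.0, 0.0, 1.0]]
wrist 348.37440841558754 348.37440841558754 277.24849728606597 208.86689752302476 [[1.0, 0.0009, -0.0014, 0.6244], [0.0005, -0.9606, -0.2778, 0.0755], [-0.0016, 0.2778, -0.9606, 0.3839], [0.0, 0.0, 0.0, 1.0]]
```

View pics/scene0.png

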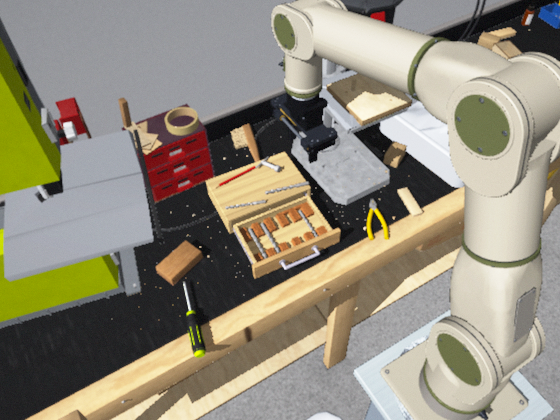

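View pics/side0.png

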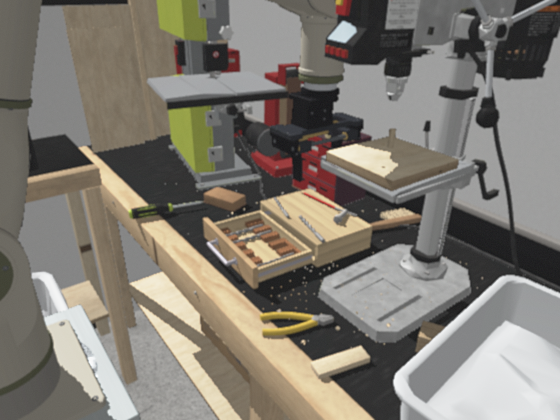

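View pics/wrist0.png

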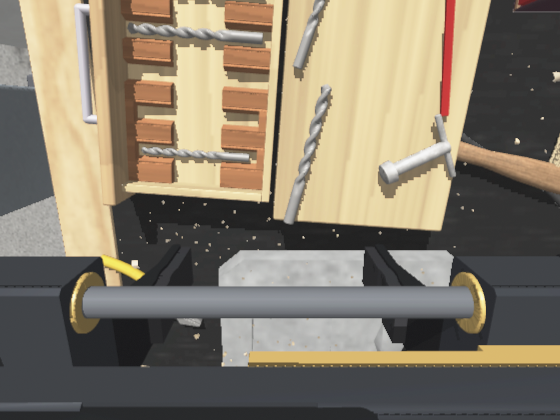

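The scene shows the drawer open with two 10 mm drills and one 8 mm drill in it. In the scene picture the loose drills lie at about (247,204) and (288,188) on the box top. I'll move the wrist camera over it.

Call:
jog_arm([
  {"translation":[0,50,10],"twist":0},
  {"translation":[0,50,10],"twist":0},
  {"translation":[0,40,10],"twist":0},
  {"translation":[0,0,0],"twist":0},
  {"translation":[0,0,0],"twist":0},
  {"translation":[0,0,0],"twist":0},
])

```text
time: 0.75
ee_pos: [0.6251, 0.1364, 0.2516]
eef_rot: [0.707, -0.001, 0.0, -0.707]
ft_force: [0.1, -0.4, -0.9]
width: 0.087
```

```bash
cat > look.py <<'E'
from bench import *
import cv2, pickle, sys, numpy as np
def snap(n,tag):
    c=camera(n);pickle.dump(c,open(f"{tag}.pkl","wb"));cv2.imwrite(f"pics/{tag}.png",c["img"][:,:,::-1]);return c
def px2w(c,uv,z):
    T=np.array(c["cam_to_world"]);d=T[:3,:3]@np.array([(uv[0]-c["cx"])/c["fx"],(uv[1]-c["cy"])/c["fy"],1]);o=T[:3,3]
    return o+d*(z-o[2])/d[2]
def w2px(c,p):
    T=np.array(c["cam_to_world"]);q=T[:3,:3].T@(np.array(p)-T[:3,3]);return c["fx"]*q[0]/q[2]+c["cx"],c["fy"]*q[1]/q[2]+c["cy"]
E
python3 -c "
from look import *
snap('wrist','w1');s=read_state();print(s['time'],s['ee_pos'],s['eef_rot'])"
```

```text
0.8 [0.62514564 0.13611875 0.25171023] [ 7.07460163e-01 -1.03736369e-03  6.54233670e-04 -7.06752158e-01]
```

View pics/w1.png

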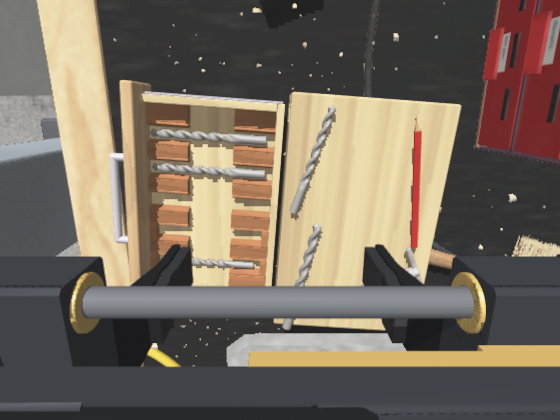

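```bash
python3 -c "
import cv2,pickle
a=pickle.load(open('w1.pkl','rb'))['img'][80:340,80:480,::-1]
cv2.imwrite('pics/w1z.png',cv2.resize(a,None,fx=2,fy=2,interpolation=cv2.INTER_CUBIC))
b=pickle.load(open('d0.pkl','rb'))['wrist']['img'][0:240,60:480,::-1]
cv2.imwrite('pics/w0z.png',cv2.resize(b,None,fx=1.9,fy=1.9,interpolation=cv2.INTER_CUBIC))
"
```

```text
(no output)
```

View pics/w1z.png

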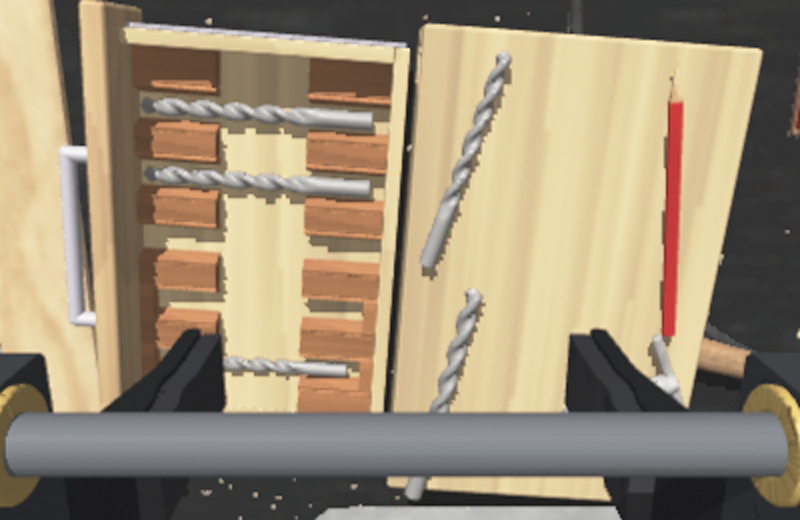

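View pics/w0z.png

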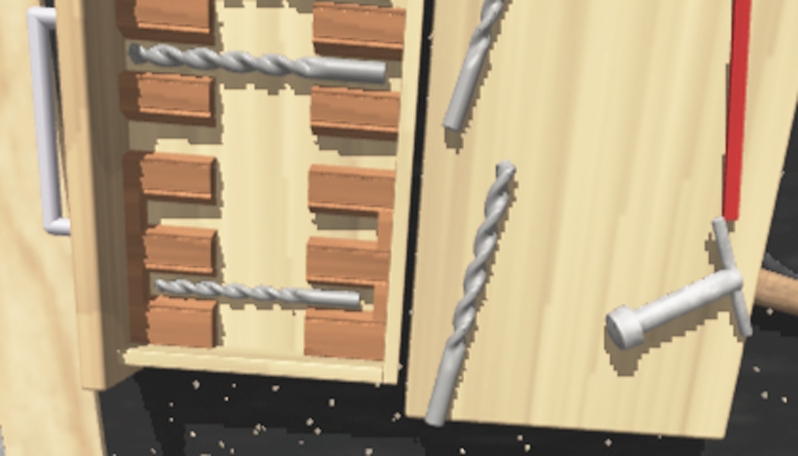

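```bash
python3 -c "
from look import *
w1=pickle.load(open('w1.pkl','rb'));w0=pickle.load(open('d0.pkl','rb'))['wrist']
A=lambda u,v,z:px2w(w1,(80+u/2,80+v/2),z)
B=lambda u,v,z:px2w(w0,(60+u/1.9,v/1.9),z)
import numpy as np
np.set_printoptions(precision=4,suppress=True)
print('box BL,FL..',A(425,24,.064),A(762,48,.064),B(406,416,.064),B(724,437,.064))
def drill(n,p,q):
    d=q-p;print(n,'mid',(p+q)/2,'len',np.linalg.norm(d),'ang',np.degrees(np.arctan2(d[1],d[0])))
drill('g1',A(147,105,.021),A(373,122,.021))
drill('g2',A(147,173,.021),A(370,188,.021))
drill('g2b',B(135,52,.021),B(385,72,.021))
drill('g5',B(156,286,.020),B(360,300,.020))
drill('up',A(428,266,.069),A(504,57,.069))
drill('lowA',A(412,496,.068),A(475,293,.068))
drill('lowB',B(435,420,.068),B(506,167,.068))
print('rail inner edges z27 left:',B(215,100,.027),B(311,104,.027))
print('front rail ends z27', A(406,46,.044),B(384,382,.044), 'handle',A(67,150,.033),A(76,321,.033))
"

```

```text
box BL,FL.. [0.6391 0.2265 0.064 ] [0.8011 0.2153 0.064 ] [ 0.6205 -0.0271  0.064 ] [ 0.7832 -0.0382  0.064 ]
g1 mid [0.5502 0.1813 0.021 ] len 0.12499546461572332 ang -4.314691776188575
g2 mid [0.5473 0.1439 0.021 ] len 0.12665481403317186 ang -3.963679572134924
g2b mid [0.5479 0.1441 0.021 ] len 0.12432038279153497 ang -4.164235803186498
g5 mid [0.5392 0.0294 0.02  ] len 0.11154103888983392 ang -3.887738857269671
up mid [0.6592 0.1594 0.069 ] len 0.10945822949320823 ang 71.42498176710856
lowA mid [0.6505 0.0309 0.068 ] len 0.1271885032578361 ang 75.2742878930723
lowB mid [0.6506 0.0321 0.068 ] len 0.1240410791584115 ang 75.58738836161103
rail inner edges z27 left: [0.5255 0.1258 0.027 ] [0.5732 0.124  0.027 ]
front rail ends z27 [0.6304 0.2167 0.044 ] [ 0.6086 -0.0146  0.044 ] handle [0.4461 0.1629 0.033 ] [0.4382 0.0633 0.033 ]
```

The lower loose drill, about 125 mm long at (0.6505, 0.0315), is the 10 mm one. The upper one, about 110 mm long at (0.659, 0.159), is the 8 mm one. Grooves 3 and 4 are empty, at about (0.548, 0.1055) and (0.545, 0.0676), with the drawer yawed about -0.071 rad. I'll pick up the 10 mm drill first.

Call:
jog_arm([
  {"translation":[12,-45,-40],"twist":-0.13},
  {"translation":[13,-45,-40],"twist":-0.125},
  {"translation":[0,-14.5,-40],"twist":0},
  {"translation":[0,0,-12],"twist":0},
  {"translation":[0,0,0],"twist":0},
  {"translation":[0,0,0],"twist":0},
  {"translation":[0,0,0],"twist":0},
  {"translation":[0,0,0],"twist":0},
], grip=0.6, grip_force=20)

```text
time: 1.6
ee_pos: [0.6462, 0.0515, 0.1369]
eef_rot: [-0.701, 0.089, -0.09, 0.702]
ft_force: [0.4, -0.0, -0.5]
width: 0.037
```

```bash
python3 -c "
from look import *
snap('wrist','w2');snap('side','s2');s=read_state();print(s['time'],s['ee_pos'],s['eef_rot'],s['width'],s['ft_force'])
from scipy.spatial.transform import Rotation as R
print(R.from_quat(s['eef_rot']).as_matrix().round(3))
a=cv2.imread('pics/w2.png');b=cv2.imread('pics/s2.png')[150:300,180:400];
cv2.imwrite('pics/s2z.png',cv2.resize(b,None,fx=3.5,fy=3.5,interpolation=cv2.INTER_CUBIC))"
```

```text
1.7 [0.64579805 0.05101673 0.13622247] [-0.70121278  0.08906392 -0.09021327  0.70159092] 0.03558197857296582 [-0.2464306   0.15218927  0.52655628]
[[ 0.968  0.002  0.251]
 [-0.251  0.     0.968]
 [ 0.002 -1.     0.001]]
```

View pics/w2.png

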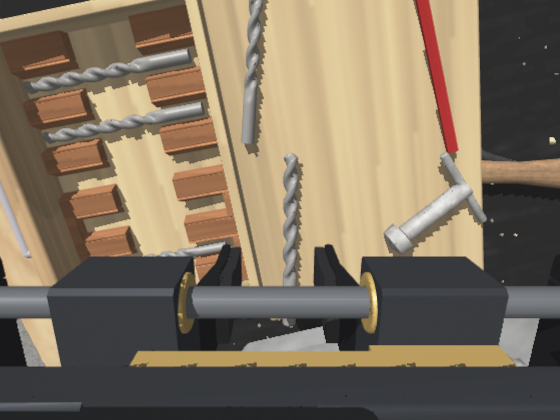

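View pics/s2z.png

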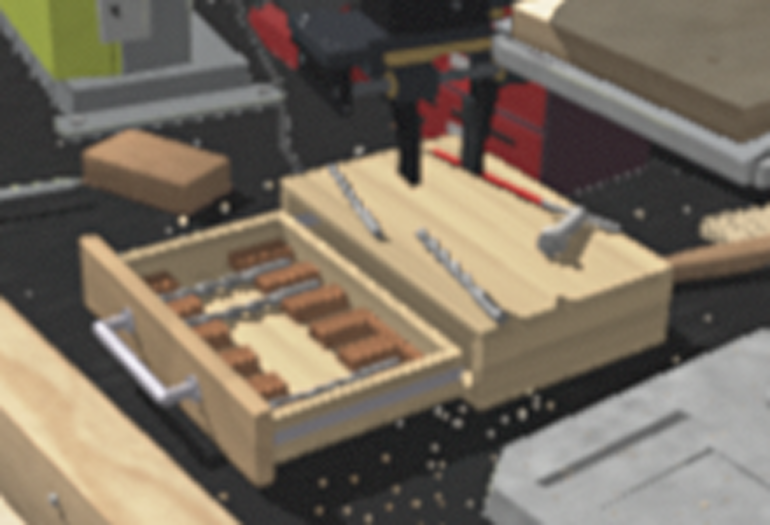

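The 10 mm drill stands vertical at u≈290 between the jaws, with its upper end at (291,157) and its lower end at about (290,323). I'll refine from this view.

```bash
python3 -c "
from look import *
c=pickle.load(open('w2.pkl','rb'))
p=px2w(c,(291,156),.069);q=px2w(c,(290,324),.069);d=p-q
print(p,q,(p+q)/2,np.linalg.norm(d),np.degrees(np.arctan2(d[1],d[0])))
print(px2w(c,(249,143),.068))
for P in [(.548,.1055,.016),(.5453,.0676,.016)]: print(w2px(c,P))
"
```

```text
[0.66612144 0.09300766 0.069     ] [ 0.63484289 -0.03035758  0.069     ] [0.65048216 0.03132504 0.069     ] 0.1272687224053471 75.77279069988819
[0.64154525 0.10800685 0.068     ]
(np.float64(144.59120578463398), np.float64(169.02318183180398))
(np.float64(157.35693012826533), np.float64(212.76757055534245))
```

Call:
jog_arm([
  {"translation":[4.5,-19.5,0],"twist":0},
  {"translation":[0,0,-20],"twist":0},
  {"translation":[0,0,-20],"twist":0},
  {"translation":[0,0,-10],"twist":0},
  {"translation":[0,0,0],"twist":0},
  {"translation":[0,0,0],"twist":0},
  {"translation":[0,0,0],"twist":0},
])

```text
time: 2.4
ee_pos: [0.6506, 0.0311, 0.0864]
eef_rot: [-0.701, 0.089, -0.091, 0.702]
ft_force: [1.1, -0.7, 0.2]
width: 0.0348
```

Excellent tracking. I'll go down and grip.

Call:
jog_arm([
  {"translation":[0,0,-10],"twist":0},
  {"translation":[0,0,-5],"twist":0},
  {"translation":[0,0,-5],"twist":0},
  {"translation":[0,0,0],"twist":0},
  {"translation":[0,0,0],"twist":0},
])

```text
time: 2.9
ee_pos: [0.6498, 0.0309, 0.0648]
eef_rot: [0.701, -0.09, 0.09, -0.701]
ft_force: [-0.3, 0.1, -0.4]
width: 0.0348
```

Call:
jog_arm([
  {"translation":[0,0,0],"twist":0},
  {"translation":[0,0,0],"twist":0},
  {"translation":[0,0,0],"twist":0},
  {"translation":[0,0,0],"twist":0},
  {"translation":[0,0,0],"twist":0},
  {"translation":[0,0,0],"twist":0},
], grip=1, grip_force=25)

```text
time: 3.5
ee_pos: [0.6499, 0.0309, 0.0651]
eef_rot: [0.701, -0.09, 0.09, -0.701]
ft_force: [0.5, 0.0, -0.0]
width: 0.0096
```

Call:
jog_arm([
  {"translation":[0,0,20],"twist":0},
  {"translation":[0,0,30],"twist":0},
  {"translation":[0,0,20],"twist":0},
  {"translation":[-10,7.5,0],"twist":-0.139},
  {"translation":[-10,7.5,0],"twist":-0.139},
  {"translation":[-10,7.5,0],"twist":-0.139},
  {"translation":[-10,7.5,0],"twist":-0.139},
  {"translation":[-10,7.5,0],"twist":-0.139},
  {"translation":[-10,7.5,0],"twist":-0.139},
  {"translation":[-10,7.5,0],"twist":-0.139},
  {"translation":[-10,7.5,0],"twist":-0.139},
  {"translation":[-10,7.5,0],"twist":-0.139},
  {"translation":[-12,7,0],"twist":-0.139},
  {"translation":[0,0,0],"twist":0},
  {"translation":[0,0,0],"twist":0},
  {"translation":[0,0,0],"twist":0},
])

```text
time: 5.1
ee_pos: [0.5484, 0.1048, 0.1352]
eef_rot: [0.482, -0.517, 0.518, -0.482]
ft_force: [0.9, -0.1, -1.6]
width: 0.01
```

```bash
python3 -c "
from look import *
snap('wrist','w3');snap('side','s3');snap('scene','c3');s=read_state();print(s['time'],s['ee_pos'],s['eef_rot'],s['width'],s['ft_force'])
from scipy.spatial.transform import Rotation as R
M=R.from_quat(s['eef_rot']).as_matrix();print(M.round(3),np.degrees(np.arctan2(M[1,0],M[0,0])))
b=cv2.imread('pics/s3.png')[150:300,180:400];
cv2.imwrite('pics/s3z.png',cv2.resize(b,None,fx=3.5,fy=3.5,interpolation=cv2.INTER_CUBIC))
b=cv2.imread('pics/c3.png')[130:290,180:380];
cv2.imwrite('pics/c3z.png',cv2.resize(b,None,fx=3.5,fy=3.5,interpolation=cv2.INTER_CUBIC))"
```

```text
5.25 [0.54820997 0.1048889  0.13503034] [ 0.48138921 -0.51795387  0.51807018 -0.48123955] 0.009646076147660106 [-0.05516173  0.46899761 -0.91283062]
[[-0.073 -0.     0.997]
 [-0.997 -0.    -0.073]
 [ 0.    -1.    -0.   ]] -94.20618464614493
```

View pics/w3.png

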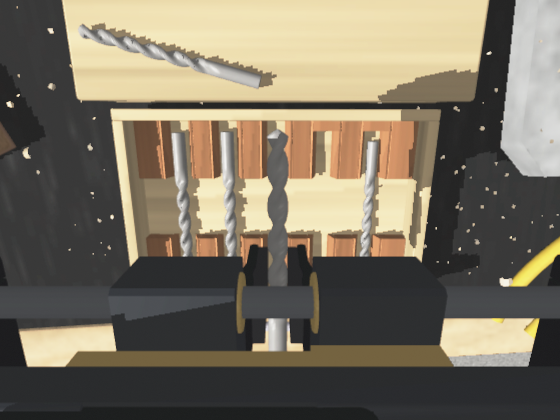

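View pics/s3z.png

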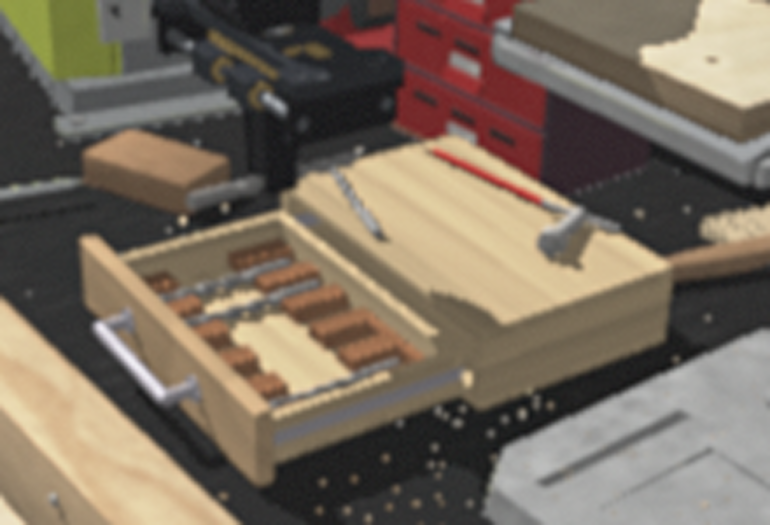

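View pics/c3z.png

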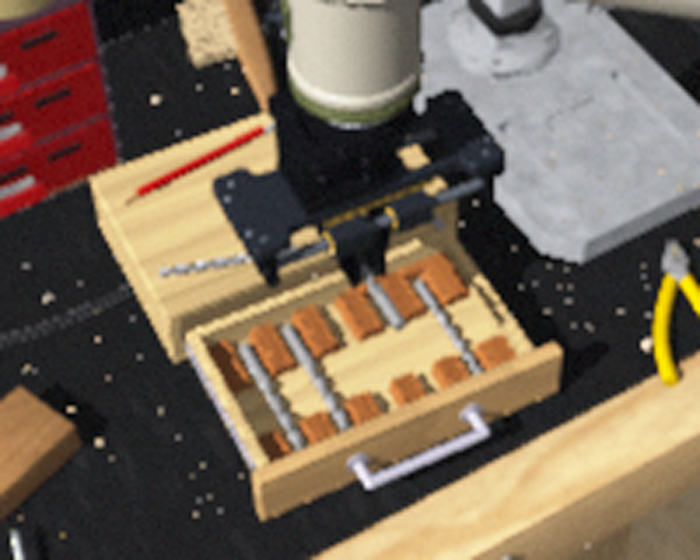

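```bash
python3 -c "
from look import *
c=pickle.load(open('w3.pkl','rb'))
a=np.array([np.cos(-.0715),np.sin(-.0715)]);b=np.array([-a[1],a[0]]);g3=np.array([.548,.1055])
im=c['img'][:,:,::-1].copy()
for i in range(5):
  g=g3+b*(.038*(2-i))
  for t in(-.07,-.025,.025,.07):
    for h in (.011,):
      for s in ((-.011,.011)if i<3 else(-.01,.01)):
        P=g+a*t+b*s;u=w2px(c,(P[0],P[1],.027));cv2.circle(im,(int(u[0]),int(u[1])),2,(255,0,0),-1)
P=px2w(c,(277.5,130),.139);print('tip',P, (P[:2]-g3)@a,(P[:2]-g3)@b)
cv2.imwrite('pics/w3o.png',cv2.resize(im[90:300,100:450],None,fx=2.2,fy=2.2))
"
```

```text
tip [0.61463613 0.09923267 0.139     ] 0.06691360479409755 -0.0014908896601030128
```

View pics/w3o.png

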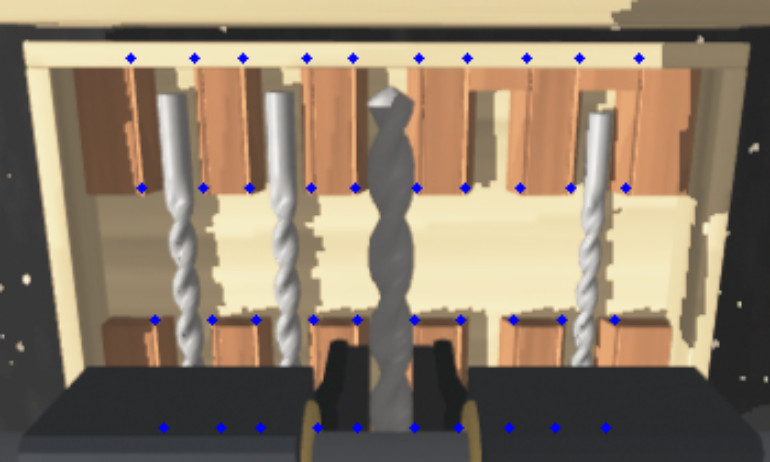

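Call:
jog_arm([
  {"translation":[-1,0.5,-20],"twist":0},
  {"translation":[0,0,-25],"twist":0},
  {"translation":[0,0,-25],"twist":0},
  {"translation":[0,0,-20],"twist":0},
  {"translation":[0,0,-13],"twist":0},
  {"translation":[0,0,0],"twist":0},
  {"translation":[0,0,0],"twist":0},
  {"translation":[0,0,0],"twist":0},
])

```text
time: 6.05
ee_pos: [0.5477, 0.106, 0.0333]
eef_rot: [0.481, -0.518, 0.519, -0.482]
ft_force: [-0.3, 0.1, -1.6]
width: 0.0097
```

```bash
python3 -c "
from look import *
snap('wrist','w4');snap('scene','c4');s=read_state();print(s['time'],s['ee_pos'],s['width'],s['ft_force'])
b=cv2.imread('pics/c4.png')[130:290,180:380];
cv2.imwrite('pics/c4z.png',cv2.resize(b,None,fx=3.5,fy=3.5,interpolation=cv2.INTER_CUBIC))"
```

```text
6.15 [0.54756542 0.10606347 0.03318006] 0.009381369637412932 [-0.26431912 -0.79135026 -1.3851216 ]
```

View pics/w4.png

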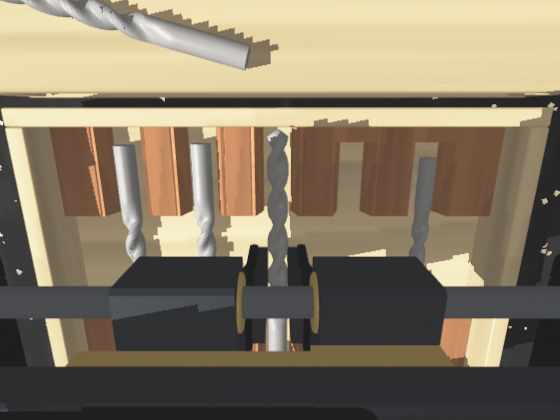

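View pics/c4z.png

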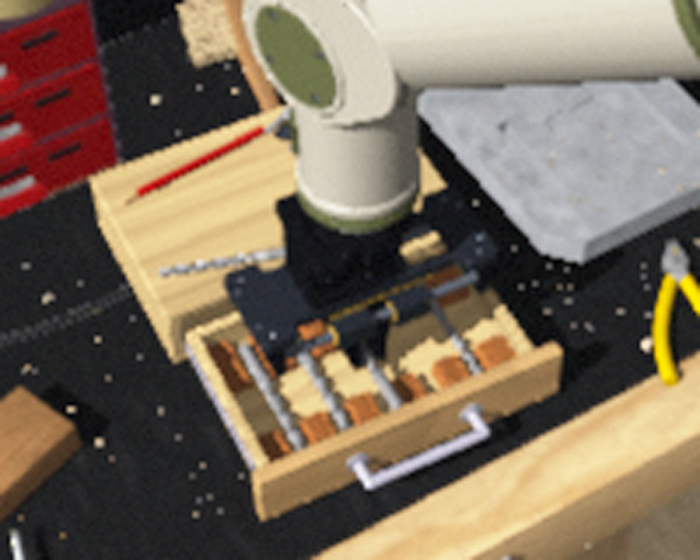

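```bash
python3 -c "
from look import *
c=pickle.load(open('w4.pkl','rb'))
a=np.array([np.cos(-.0715),np.sin(-.0715)]);b=np.array([-a[1],a[0]]);g3=np.array([.548,.1055])
for n,uv,z in [('tip',(278,131),.037),('wall',(278,127),.044),('r23edge',(262,215),.027),('r34edge',(293,215),.027),('g2',(202,146),.026)]:
  P=px2w(c,uv,z)[:2]-g3;print(n,P@a,P@b)
"
```

```text
tip 0.06570272103070178 -0.0007020208544924757
wall 0.06778501348720083 -0.0006970865386503307
r23edge 0.02354812375324742 0.007452069777309729
r34edge 0.023517743740183974 -0.008237070285783988
g2 0.05805266654226272 0.035898425050364294
```

Call:
jog_arm([
  {"translation":[-3.5,0.5,0],"twist":0},
  {"translation":[0,0,-5],"twist":0},
  {"translation":[0,0,-4],"twist":0},
  {"translation":[0,0,-3],"twist":0},
  {"translation":[0,0,-2],"twist":0},
  {"translation":[0,0,-1.5],"twist":0},
  {"translation":[0,0,0],"twist":0},
  {"translation":[0,0,0],"twist":0},
  {"translation":[0,0,0],"twist":0},
])

```text
time: 7.05
ee_pos: [0.544, 0.1063, 0.017]
eef_rot: [0.481, -0.518, 0.519, -0.481]
ft_force: [1.5, -1.6, 3.6]
width: 0.0096
```

Call:
jog_arm([
  {"translation":[0,0,0],"twist":0},
  {"translation":[0,0,0],"twist":0},
  {"translation":[0,0,0],"twist":0},
  {"translation":[0,0,0],"twist":0},
], grip=0.76)

```text
time: 7.45
ee_pos: [0.5431, 0.1064, 0.0165]
eef_rot: [-0.481, 0.518, -0.518, 0.481]
ft_force: [0.5, 0.1, 1.2]
width: 0.0204
```

Call:
jog_arm([
  {"translation":[0,0,10],"twist":0},
  {"translation":[0,0,20],"twist":0},
  {"translation":[0,0,40],"twist":0},
  {"translation":[0,0,50],"twist":0},
  {"translation":[0,0,0],"twist":0},
  {"translation":[0,0,0],"twist":0},
])

```text
time: 8.05
ee_pos: [0.5441, 0.1067, 0.1384]
eef_rot: [0.48, -0.518, 0.519, -0.482]
ft_force: [0.4, 0.6, -0.6]
width: 0.0206
```

```bash
python3 -c "
from look import *
c=snap('wrist','w5');s=read_state();print(s['time'],s['ee_pos'],s['width'],s['ft_force'])
"
```

```text
8.1 [0.54317217 0.10645641 0.13684595] 0.020978122152923745 [-0.80399695 -0.58542348 -0.95156373]
```

View pics/w5.png

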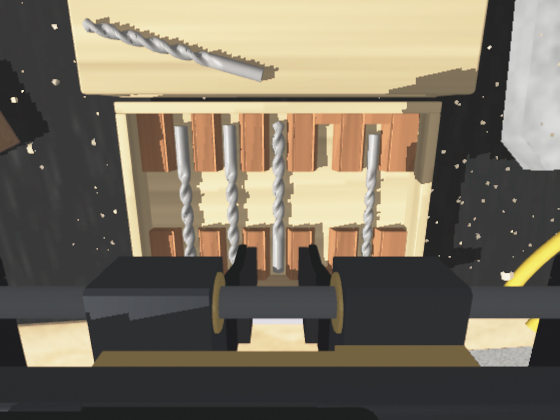

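```bash
python3 -c "
from look import *
c=pickle.load(open('w5.pkl','rb'))
a=np.array([np.cos(-.0715),np.sin(-.0715)]);b=np.array([-a[1],a[0]]);g3=np.array([.548,.1055])
for n,uv,z in [('far',(278,122),.021),('near',(278,272),.021),('railfar',(305,171),.027),('railnear',(305,228),.027),('wall',(278,112),.044),('g1far',(181,127),.021),('g2far',(230,126),.021),('g5far',(373,136),.02)]:
  P=px2w(c,uv,z)[:2]-g3;print(n,P@a,P@b)
p=px2w(c,(86,24),.068);q=px2w(c,(262,76),.068);d=p-q
print((p+q)/2,np.linalg.norm(d),np.degrees(np.arctan2(d[1],d[0])))
"
```

```text
far 0.061633565945001106 -0.00042258267813828344
near -0.0666725568193496 -0.0002136384560697318
railfar 0.02409554735576592 -0.02175522427300424
railnear -0.023652923439305855 -0.022697800715440877
wall 0.06933169088947587 -0.0004212202061143013
g1far 0.057998523253987876 0.07551305323370866
g2far 0.05867808535715434 0.03711916410051304
g5far 0.050691387310489396 -0.07549772069368689
[0.65830691 0.16023998 0.068     ] 0.10988481553533035 70.23493502547895
```

Call:
jog_arm([
  {"translation":[11.5,5.3,0],"twist":0.131},
  {"translation":[11.5,5.3,0],"twist":0.131},
  {"translation":[11.5,5.3,0],"twist":0.131},
  {"translation":[11.5,5.3,0],"twist":0.131},
  {"translation":[11.5,5.3,0],"twist":0.131},
  {"translation":[11.5,5.3,0],"twist":0.131},
  {"translation":[11.5,5.3,0],"twist":0.131},
  {"translation":[11.5,5.3,0],"twist":0.131},
  {"translation":[11.5,5.3,0],"twist":0.131},
  {"translation":[11.5,5.3,0],"twist":0.131},
  {"translation":[0,0,0],"twist":0},
  {"translation":[0,0,0],"twist":0},
  {"translation":[0,0,0],"twist":0},
], grip=0.6)

```text
time: 9.4
ee_pos: [0.6576, 0.159, 0.136]
eef_rot: [0.697, -0.119, 0.119, -0.697]
ft_force: [-0.2, -0.4, -0.5]
width: 0.0342
```

```bash
python3 -c "
from look import *
c=snap('wrist','w6');s=read_state();print(s['time'],s['ee_pos'],s['width'],s['ft_force'])
from scipy.spatial.transform import Rotation as R
M=R.from_quat(s['eef_rot']).as_matrix();print(np.degrees(np.arctan2(M[1,0],M[0,0])))
"
```

```text
9.45 [0.65773421 0.15904416 0.13628297] 0.03477662412090609 [-0.40695417  0.64445412  0.52407115]
-19.326633097964347
```

View pics/w6.png

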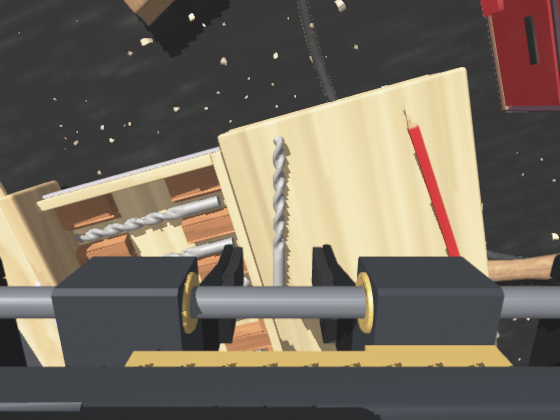

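```bash
python3 -c "
from look import *
c=pickle.load(open('w6.pkl','rb'))
p=px2w(c,(280,137),.068);q=px2w(c,(279,282),.068);d=(p-q)/np.linalg.norm(p-q)
print(p,np.degrees(np.arctan2(d[1],d[0])),p-d*.056)
"
```

```text
[0.67799036 0.21260484 0.068     ] 70.38696540970008 [0.65919307 0.1598539  0.068     ]
```

Call:
jog_arm([
  {"translation":[1,0.8,-20],"twist":0},
  {"translation":[0,0,-20],"twist":0},
  {"translation":[0,0,-15],"twist":0},
  {"translation":[0,0,-8],"twist":0},
  {"translation":[0,0,-4],"twist":0},
  {"translation":[0,0,-4],"twist":0},
  {"translation":[0,0,0],"twist":0},
  {"translation":[0,0,0],"twist":0},
])

```text
time: 10.25
ee_pos: [0.6597, 0.1603, 0.0663]
eef_rot: [-0.697, 0.118, -0.118, 0.697]
ft_force: [0.0, -0.6, 0.6]
width: 0.0345
```

Call:
jog_arm([
  {"translation":[0,0,0],"twist":0},
  {"translation":[0,0,0],"twist":0},
  {"translation":[0,0,0],"twist":0},
  {"translation":[0,0,0],"twist":0},
  {"translation":[0,0,0],"twist":0},
  {"translation":[0,0,0],"twist":0},
], grip=1, grip_force=25)

```text
time: 10.85
ee_pos: [0.6594, 0.1602, 0.0657]
eef_rot: [-0.697, 0.118, -0.118, 0.697]
ft_force: [-0.3, 0.3, 0.4]
width: 0.0078
```

Call:
jog_arm([
  {"translation":[0,0,20],"twist":0},
  {"translation":[0,0,30],"twist":0},
  {"translation":[0,0,20],"twist":0},
  {"translation":[-11.5,-9.3,0],"twist":-0.131},
  {"translation":[-11.5,-9.3,0],"twist":-0.131},
  {"translation":[-11.5,-9.3,0],"twist":-0.131},
  {"translation":[-11.5,-9.3,0],"twist":-0.131},
  {"translation":[-11.5,-9.3,0],"twist":-0.131},
  {"translation":[-11.5,-9.3,0],"twist":-0.13},
  {"translation":[-11.5,-9.3,0],"twist":-0.13},
  {"translation":[-11.5,-9.3,0],"twist":-0.13},
  {"translation":[-11.5,-9.3,0],"twist":-0.13},
  {"translation":[-11.5,-9,0],"twist":-0.13},
  {"translation":[0,0,0],"twist":0},
  {"translation":[0,0,0],"twist":0},
  {"translation":[0,0,0],"twist":0},
])

```text
time: 12.45
ee_pos: [0.5449, 0.0682, 0.1357]
eef_rot: [0.483, -0.516, 0.516, -0.483]
ft_force: [-1.1, -1.0, -1.1]
width: 0.0082
```

Call:
jog_arm([
  {"translation":[0,0,-30],"twist":0},
  {"translation":[0,0,-30],"twist":0},
  {"translation":[0,0,-30],"twist":0},
  {"translation":[0,0,-10],"twist":0},
  {"translation":[0,0,0],"twist":0},
  {"translation":[0,0,0],"twist":0},
  {"translation":[0,0,0],"twist":0},
])

```text
time: 13.15
ee_pos: [0.5456, 0.0678, 0.0372]
eef_rot: [0.482, -0.516, 0.517, -0.483]
ft_force: [0.2, -0.2, -0.1]
width: 0.0081
```

```bash
python3 -c "
from look import *
c=snap('wrist','w7');s=read_state();print(s['time'],s['ee_pos'],s['width'],s['ft_force'])
from scipy.spatial.transform import Rotation as R
M=R.from_quat(s['eef_rot']).as_matrix();print(np.degrees(np.arctan2(M[1,0],M[0,0])))
"
```

```text
13.2 [0.54541601 0.06775921 0.03713352] 0.007885969454556458 [ 0.27142381 -0.86844993  0.66873667]
-93.95028605743737
```

View pics/w7.png

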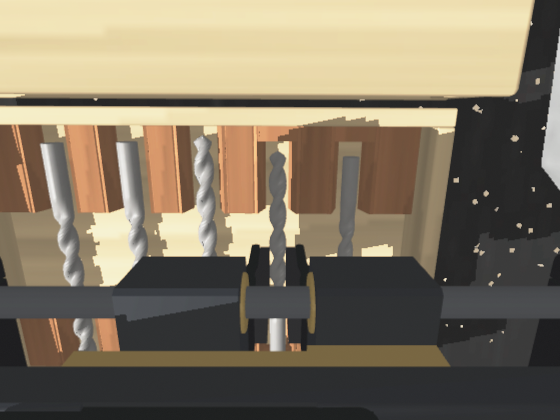

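```bash
python3 -c "
from look import *
c=pickle.load(open('w7.pkl','rb'))
a=np.array([np.cos(-.0715),np.sin(-.0715)]);b=np.array([-a[1],a[0]]);g=np.array([.548,.1055])-.038*b
for n,uv,z in [('tip',(278,152),.040),('wall',(278,125),.044),('r34in',(256,212),.027),('r45in',(294,213),.027),('g5far',(349,157),.020)]:
  P=px2w(c,uv,z)[:2]-g;print(n,P@a,P@b)
print((np.array([.5454,.0678])-g)@a,(np.array([.5454,.0678])-g)@b)
"
```

```text
tip 0.05686101811726884 -0.0007132814918624501
wall 0.06899236377905965 -0.0006642239219143875
r34in 0.024478433904456764 0.010519039477818067
r45in 0.024005825336304396 -0.009120346647251075
g5far 0.0520548356977741 -0.03725117528482567
9.989696026441248e-05 0.0002105832196720719
```

Call:
jog_arm([
  {"translation":[-1.5,1,0],"twist":0},
  {"translation":[0,0,-7],"twist":0},
  {"translation":[0,0,-4],"twist":0},
  {"translation":[0,0,-3],"twist":0},
  {"translation":[0,0,-3],"twist":0},
  {"translation":[0,0,-2],"twist":0},
  {"translation":[0,0,0],"twist":0},
  {"translation":[0,0,0],"twist":0},
  {"translation":[0,0,0],"twist":0},
])

```text
time: 14.1
ee_pos: [0.5442, 0.0683, 0.0176]
eef_rot: [0.482, -0.516, 0.518, -0.483]
ft_force: [0.4, -1.1, 6.2]
width: 0.0079
```

Call:
jog_arm([
  {"translation":[0,0,0],"twist":0},
  {"translation":[0,0,0],"twist":0},
  {"translation":[0,0,0],"twist":0},
  {"translation":[0,0,0],"twist":0},
], grip=0.78)

```text
time: 14.5
ee_pos: [0.5427, 0.0684, 0.0165]
eef_rot: [-0.483, 0.517, -0.517, 0.482]
ft_force: [-0.2, -1.1, 0.9]
width: 0.0186
```

Call:
jog_arm([
  {"translation":[0,0,10],"twist":0},
  {"translation":[0,0,20],"twist":0},
  {"translation":[0,0,40],"twist":0},
  {"translation":[0,0,50],"twist":0},
  {"translation":[-40,35,20],"twist":0},
  {"translation":[-30,0,0],"twist":0},
  {"translation":[0,0,0],"twist":0},
  {"translation":[0,0,0],"twist":0},
  {"translation":[0,0,0],"twist":0},
])

```text
time: 15.4
ee_pos: [0.4783, 0.099, 0.1545]
eef_rot: [0.482, -0.517, 0.517, -0.482]
ft_force: [0.3, 0.1, -0.2]
width: 0.019
```

```bash
python3 -c "
from look import *
c=snap('wrist','w8');snap('scene','c8');s=read_state();print(s['time'],s['ee_pos'],s['width'],s['ft_force'],s['joint_positions'])
b=cv2.imread('pics/c8.png')[130:290,180:380];
cv2.imwrite('pics/c8z.png',cv2.resize(b,None,fx=3.5,fy=3.5,interpolation=cv2.INTER_CUBIC))
"
```

```text
15.5 [0.47818874 0.09891667 0.15410421] 0.018832098761441197 [0.58260354 0.15517938 0.36298327] [-0.38669099  0.08262204  0.09332333  1.90777492 -0.00812674  1.15189439
 -1.93129844]
```

View pics/w8.png

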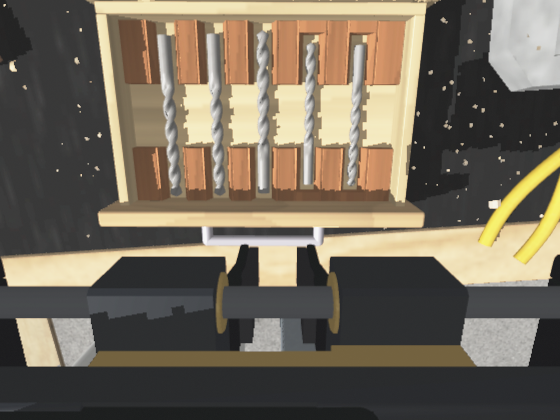

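View pics/c8z.png

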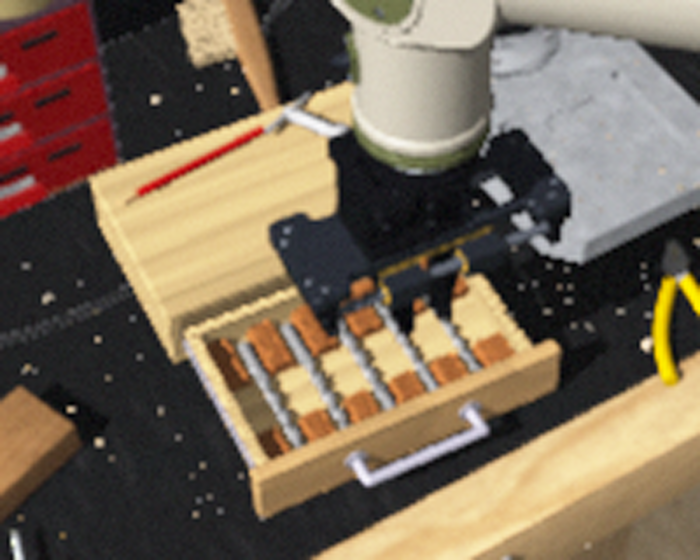

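```bash
python3 -c "
from look import *
c=pickle.load(open('w8.pkl','rb'))
a=np.array([np.cos(-.0715),np.sin(-.0715)]);b=np.array([-a[1],a[0]]);g=np.array([.547,.1055])
for n,p,q,z in [('1',(164,36),(176,192),.021),('2',(214,36),(219,191),.021),('3',(263,33),(263,190),.021),('4',(313,45),(308,184),.02),('5',(360,46),(351,185),.02)]:
  P=px2w(c,p,z)[:2]-g;Q=px2w(c,q,z)[:2]-g;m=(P+Q)/2;d=P-Q;print(n,m@a,m@b,np.linalg.norm(d),d@b/(d@a))
for uv,z in [((264,241),.033),((262,206),.06),((262,226),.06),((263,12),.044)]:
  P=px2w(c,uv,z);print(P,(P[:2]-g)@a)
"
```

```text
1 -0.0008682900482511511 0.07585947419266702 0.12372908993342809 -0.0038189881150090072
2 -0.0003434521640201635 0.0377925524363055 0.12284320909043882 -0.012988634335756066
3 0.0012332379012747886 -0.0002997491665623657 0.12404625894734443 -0.009326720899021984
4 -0.0002903537986950343 -0.039289738138135626 0.11061552906048831 -0.008687564037709327
5 -0.0010153384996518823 -0.0763445001339456 0.11077799920796019 -0.0025396067144950064
[0.4436913  0.11222959 0.033     ] -0.1035255017692939
[0.48283109 0.1096294  0.06      ] -0.0642999608049198
[0.46672497 0.11094698 0.06      ] -0.08045905078528516
[0.61896965 0.09846885 0.044     ] 0.07228806137500295
```

All five drills measure within about 2 mm and 0.02 rad of their groove centres. The drawer front face is at x≈0.4665, y≈0.111. I'll close the fingers and push on the front, above the handle.

Call:
jog_arm([
  {"translation":[-15,6.5,0],"twist":0},
  {"translation":[-15,6.5,0],"twist":0},
  {"translation":[0,0,-30],"twist":0},
  {"translation":[0,0,-30],"twist":0},
  {"translation":[0,0,-20],"twist":0},
  {"translation":[0,0,-20],"twist":0},
  {"translation":[0,0,-8],"twist":0},
  {"translation":[0,0,0],"twist":0},
  {"translation":[0,0,0],"twist":0},
  {"translation":[0,0,0],"twist":0},
], grip=1)

```text
time: 16.5
ee_pos: [0.4483, 0.1126, 0.0473]
eef_rot: [0.482, -0.517, 0.517, -0.483]
ft_force: [0.4, 0.2, -0.4]
width: 0.0006
```

Call:
jog_arm([
  {"translation":[0,0,-3],"twist":0},
  {"translation":[4,-0.3,0],"twist":0},
  {"translation":[4,-0.3,0],"twist":0},
  {"translation":[5,-0.4,0],"twist":0},
  {"translation":[6,-0.4,0],"twist":0},
  {"translation":[7,-0.5,0],"twist":0},
  {"translation":[7,-0.5,0],"twist":0},
  {"translation":[7,-0.5,0],"twist":0},
  {"translation":[0,0,0],"twist":0},
])

```text
time: 17.4
ee_pos: [0.4889, 0.1092, 0.0433]
eef_rot: [0.482, -0.517, 0.517, -0.483]
ft_force: [-0.4, 0.3, -0.1]
width: 0.0008
```

```bash
python3 -c "
from look import *
snap('scene','c9');s=read_state();print(s['time'],s['ee_pos'],s['ft_force'])
b=cv2.imread('pics/c9.png')[130:290,180:380];
cv2.imwrite('pics/c9z.png',cv2.resize(b,None,fx=3.5,fy=3.5,interpolation=cv2.INTER_CUBIC))
"
```

```text
17.45 [0.48831717 0.10922566 0.04320213] [ 0.40556398 -0.23794249 -0.48702684]
```

View pics/c9z.png

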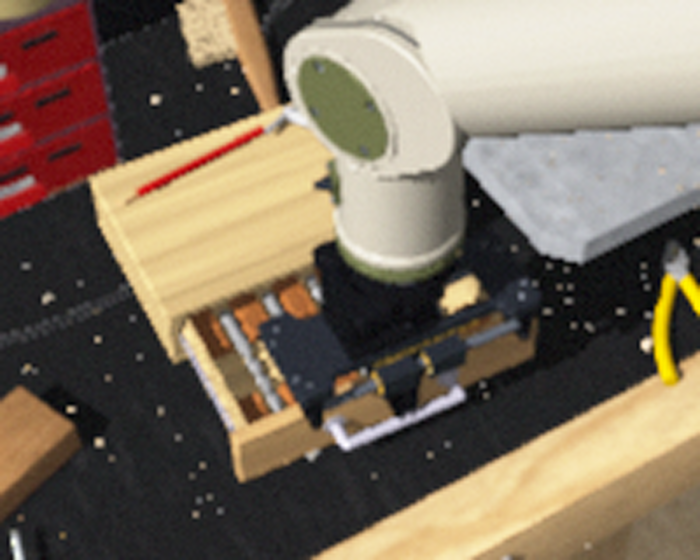

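Call:
jog_arm([
  {"translation":[6,-0.4,0],"twist":0},
  {"translation":[8,-0.6,0],"twist":0},
  {"translation":[8,-0.6,0],"twist":0},
  {"translation":[8,-0.6,0],"twist":0},
  {"translation":[8,-0.6,0],"twist":0},
  {"translation":[8,-0.6,0],"twist":0},
  {"translation":[8,-0.6,0],"twist":0},
  {"translation":[8,-0.6,0],"twist":0},
  {"translation":[8,-0.6,0],"twist":0},
  {"translation":[8,-0.6,0],"twist":0},
  {"translation":[8,-0.6,0],"twist":0},
  {"translation":[8,-0.6,0],"twist":0},
  {"translation":[8,-0.6,0],"twist":0},
  {"translation":[8,-0.6,0],"twist":0},
  {"translation":[6,-0.4,0],"twist":0},
  {"translation":[0,0,0],"twist":0},
  {"translation":[0,0,0],"twist":0},
])

```text
time: 19.15
ee_pos: [0.6042, 0.1007, 0.0436]
eef_rot: [0.482, -0.517, 0.517, -0.483]
ft_force: [-0.2, 1.1, 0.5]
width: 0.0005
```

Call:
jog_arm([
  {"translation":[4,-0.3,0],"twist":0},
  {"translation":[3,-0.2,0],"twist":0},
  {"translation":[2,0,0],"twist":0},
  {"translation":[0,0,0],"twist":0},
  {"translation":[0,0,0],"twist":0},
])

```text
time: 19.65
ee_pos: [0.6055, 0.1008, 0.0433]
eef_rot: [-0.487, 0.52, -0.513, 0.479]
ft_force: [-38.2, -2.0, 29.4]
width: 0.0005
```

Contact force rose to 38 N at x=0.6055, which fits the front meeting the box. I'll back off and check.

Call:
jog_arm([
  {"translation":[-5,0.3,0],"twist":0},
  {"translation":[-10,0.6,0],"twist":0},
  {"translation":[-5,0,30],"twist":0},
  {"translation":[-30,0,40],"twist":0},
  {"translation":[-30,0,40],"twist":0},
  {"translation":[-30,0,10],"twist":0},
  {"translation":[0,0,0],"twist":0},
  {"translation":[0,0,0],"twist":0},
  {"translation":[0,0,0],"twist":0},
])

```text
time: 20.55
ee_pos: [0.503, 0.1011, 0.1628]
eef_rot: [0.482, -0.517, 0.517, -0.482]
ft_force: [0.1, -0.2, -0.6]
width: 0.0001
```

```bash
python3 -c "
from look import *
snap('scene','c10');snap('side','s10');snap('wrist','w10');s=read_state();print(s['time'],s['ee_pos'],s['ft_force'])
b=cv2.imread('pics/c10.png')[130:290,180:380];
cv2.imwrite('pics/c10z.png',cv2.resize(b,None,fx=3.5,fy=3.5,interpolation=cv2.INTER_CUBIC))
b=cv2.imread('pics/s10.png')[150:300,180:400];
cv2.imwrite('pics/s10z.png',cv2.resize(b,None,fx=3.5,fy=3.5,interpolation=cv2.INTER_CUBIC))
"
```

```text
20.7 [0.50289515 0.1009944  0.16241114] [-0.39016818  0.08728249 -1.02269525]
```

View pics/c10z.png

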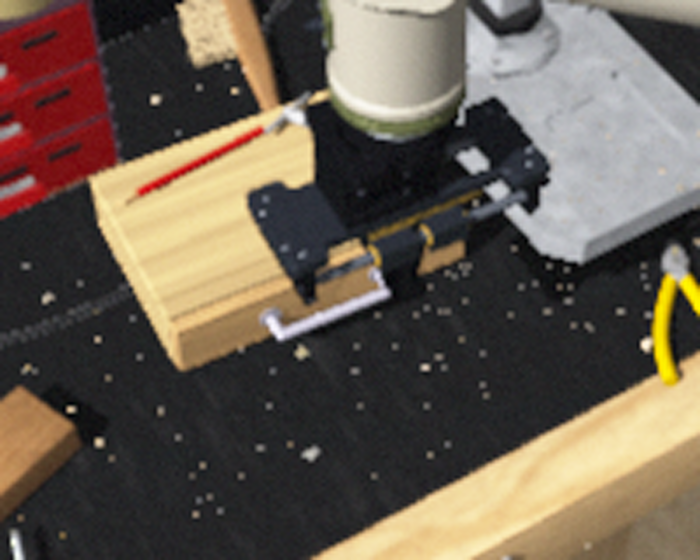

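View pics/s10z.png

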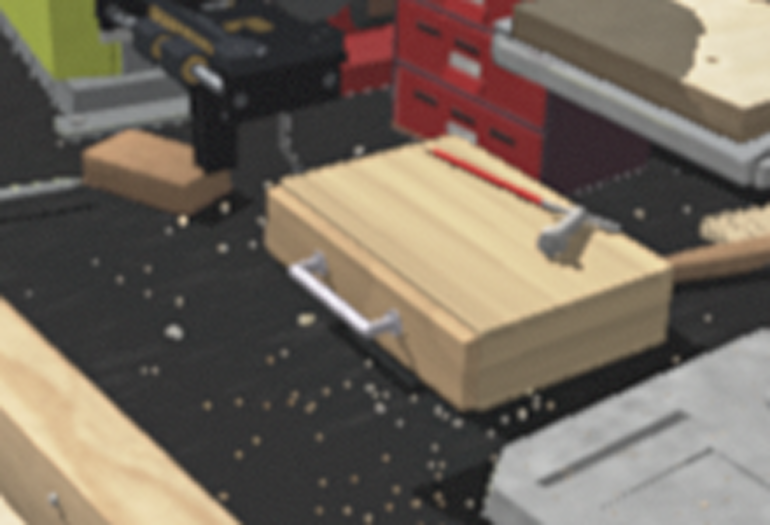

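View pics/w10.png

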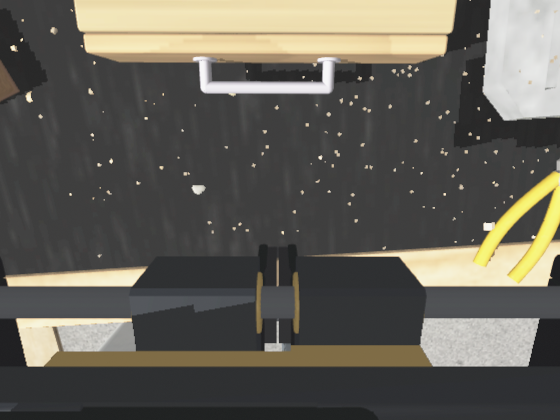

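```bash
python3 -c "
from look import *
c=pickle.load(open('w10.pkl','rb'))
P=px2w(c,(266,88),.033);print(P,P[:2]-[.4437,.1122], np.linalg.norm(P[:2]-[.4437,.1122]))
b=c['img'][0:110,60:480,::-1];cv2.imwrite('pics/w10z.png',cv2.resize(b,None,fx=1.9,fy=1.9,interpolation=cv2.INTER_CUBIC))
for uv,z in [((266,33),.064),((266,54),.06)]:print(px2w(c,uv,z))
"
```

```text
[0.59414765 0.10279592 0.033     ] [ 0.15044765 -0.00940408] 0.15074127199958964
[0.62772233 0.09921406 0.064     ]
[0.61516642 0.10032047 0.06      ]
```

View pics/w10z.png

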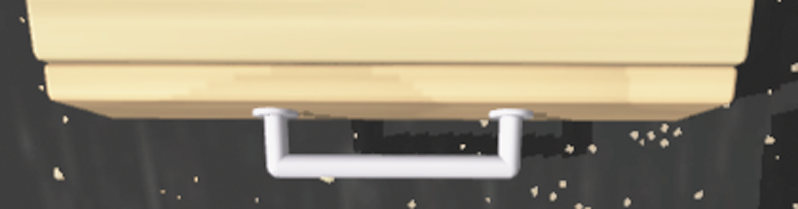

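The front sits against the box with no visible gap. The front face measures x≈0.615 and the front is 16 mm thick, so its back face matches the box edge at 0.630. Nothing is touching the arm, so I'm handing in.

```bash
python3 -c "
from bench import *
print(close_job())"
```

```text
the job is handed in; nothing more can be done
None
```

I laid the 10 mm drill in groove 3 and the 8 mm drill in groove 4, pushed the drawer shut on its front, backed the arm away and handed the job in at about 20.7 s. No verdict came back.

- **Drills, checked before shutting:** All five measured within about 2 mm of their groove middles and within 0.02 rad of in line. I had no view of them once the drawer was shut.
- **Drawer:** The pictures show its front against the box with no visible gap, to about 2 mm. The handle moved 151 mm, not the 165 mm of full travel. I take this to mean the drawer was not fully open at the start, since the front's back face lines up with the box edge.
- **Force:** The last push peaked at about 38 N along x (48 N in all at the wrist), made with the fingertips. That is close to the 40 N limit, which applies to the arm and the gripper's body.
- **Bystanders:** The hammer-like tool and pencil on the box look unmoved in the last pictures, and so do the cutters. I did not measure the screwdriver, cutters or wood strip, and the arm never went near them.

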